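# Slide a drying sheet onto its rails

### The arm

A 6-joint arm with a two-finger parallel gripper is mounted at the origin on a cart in front of the work surface, level with it; the furniture and walls round the work are solid. World frame = base frame: x ahead of the robot, y to its left, z up, the work surface at z = 0. Lengths are in m, angles in rad, forces in N, time in s.
With the tool pointing down it reaches from about 0.35 to 0.775 m from the base axis. Payload 7.3 kg.
Tool frame: the origin (TCP) lies at the centre of the arm's flange, where the gripper is bolted on; the fingertips stand 178 mm ahead of it and the grasp point (between the pads) lies 159 mm ahead of it; z points along the fingers, y is the line along which they close (so a half turn about z gives the same grasp; the last joint's range is limited). The gripper opens to 92 mm and grips with 3 to 60 N. Pads are 19 mm wide; open, the fingers measure 130 mm over their backs; the gripper's body (75 mm by 190 mm) begins 47 mm behind the grasp point.
Start: joints at [-1.389, 0.342, 1.524, -0, 1.275, -0.146], TCP at [0.169, -0.497, 0.405] pointing down, gripper open.
Joint ranges: [-2.53, 2.53], [-0.77, 2.02], [0.04, 2.7], [-1, 4.14], [0.28, 2.66], [-3.11, 3.11]. Speed limits (rad/s): [2.57, 2.57, 3.14, 3.14, 3.14, 3.14].

### API

Orientations are given as [roll, pitch, yaw] about the fixed x, y, z axes, in that order (R = Rz(yaw) Ry(pitch) Rx(roll)).
In Python, from cell import telemetry, vision, ticket gives the robot as it stands.
- The arm moves only by the shell command python3 -m crank 'ROWS' [FORCE]. ROWS is JSON, a list of rows, each a list of 5 numbers: the gripper command: -1 is shut, 1 is fully open, values between are in proportion, then the shift along the tool's x, y, z in mm, then the turn about the tool's z in rad. In form: [[fingers, dx, dy, dz, roll], ...]. A call has 1 to 12 rows; each row is the pose to reach, as a shift and turn from the pose commanded when the call began, along the tool's axes at that moment; what a row does not reach only later rows make up. A row lasts 1/12 s, in which the tool goes at most 41.7 mm and 7.16 degrees, less where a joint would pass 70% of its speed; a pose out of reach is approached as far as the arm can. A call with a gripper value outside its range is refused whole. The fingers move at their own pace and stop on an object; FORCE is the grip in N (left out, the last holds). Time passes only in rows, so rows that repeat a pose let the fingers close. It gives the time, the measured TCP pose, the force, the opening and the grip force at its end, in the units of the state.
- telemetry.observe(): the state, without advancing time (a new reading comes with each control period).
- vision.read_camera(name): name is "scene" or "top" or "wrist"; returns (picture, depth): 400x640x3 uint8, red, green, blue; 400x640 float32, m along the optical axis (not along the pixel's ray), 0 where there is no reading.
- vision.get_calibration(name): a dict with "camera_matrix" (3x3 intrinsics, pixels), "dist" ([k1, k2, p1, p2, k3] as OpenCV has them; the pictures are not rectified), "rvec" (rotation vector, rad) and "tvec" (3), from world to camera coordinates, as OpenCV has them. Camera axes: x right, y down, z forward; pixel columns grow to the right and rows downward; lengths in m; the calibration is good to about 2 mm. A picture is of the moment at which its call begins: read the wrist's pose just before it. get_calibration takes no time and is no camera call; for the wrist camera it gives the pose at the moment of the call.
- ticket.hand_in(): hands the job in; it is judged then, once.
The state is a dict: "time": time; "qpos": joint angles; "qvel": joint speeds; "joint_efforts": joint torques, N m; "tool_pos": TCP position; "tool_rot": TCP orientation; "contact_force": force on the tool from outside, world axes, zero at the start; "torque": the same for the moment, N m; "opening": finger opening in m; "grip_force": force on a finger pad.
Only numpy, scipy, OpenCV 4.12 (cv2) and the standard library are available. Lean on these libraries where they do the work, as an engineer would, in place of code of your own. Each camera call takes 0.05 s, during which the arm holds its last target. There are 200 camera calls.

### The job

Put the loose aluminium sheet away in the drying rack: slide it, flat and with its grip towards you, into the empty rail pair directly above the sheet that is already drying there, not the top pair. Push it all the way in until it rests against the rear stop, whose setting you have to find by feel: bring it up gently, without ramming the rails or the stop, then let go of it and leave the things around undisturbed.

Things in the scene. Friction and masses are not known exactly. Their poses are not given: they have to be found in the camera images.
- sheet_grip (a point): centre of the loose sheet's grip: an upright plate 10 mm thick (x), 64 mm wide (y), 40 mm high, standing on a flat aluminium sheet 4 mm thick that lies on the work board at the start; 12 mm inside the sheet's front edge and 24 mm above its underside. x points from the grip to the rear edge (which enters the rack first), z up
- sheet_rear (a point): middle of the rear edge of the loose sheet, 2 mm above its underside: 158 mm from the grip's centre along x and 22 mm lower; same axes. The sheet is 170 mm (x) by 150 mm (y), its rear 12 mm only 138 mm wide (stepped corners), about 0.17 kg
- rails_low: lowest of the drying rack's three pairs of steel channel rails; an identical sheet already lies in it. Origin (of each pair): on the rack's mid-plane, halfway along the 130 mm long rails, at the height of the surface that carries the sheet; x points into the rack, y left, z up
- rails_mid: middle rail pair, empty; its height varies. Origin and axes like rails_low. Each pair: side walls 153 mm apart, 7 mm free height, flanges' inner edges 131 mm apart (open between). The straight channel begins at x = -65 mm; before it, to x = -86 mm, the mouth flares by 6 mm at each side, up and down
- rails_top: top rail pair, empty, to be left empty. Built like rails_mid; origin and axes like rails_low. The rails are smooth: a sheet pushed straight in at its grip slides with only a few newtons of drag until it meets the rear stop, where the force climbs steeply
- drying_rack: rack fixed on the plywood work board (top 80 mm above the table), 210 mm high, four uprights, open at top and front. Origin: centre of its underside, below the rails' origins; x to the rear, parallel to the rails. The rear stop, a rigid upright bar on its mid-plane, has its front face 20 to 60 mm behind the rails' origin: not measured, to be felt. Over 20 N on stop or rails is ramming
- tape_roll_mid (a point): bystander: roll of masking tape lying flat, 98 mm across, 52 mm high; its centre
- marker_black_mid (a point): bystander: black marker pen 135 mm long lying on the board; its centre
- paint_tube_mid (a point): bystander: paint tube 81 mm long lying on the board; its centre
- spray_can_mid (a point): bystander: spray can 66 mm across, 166 mm high; its centre

How it is judged:
By the outcome, as a careful person would: the job done as asked, in the order asked, and still so for the second after the job is handed in, with the robot touching nothing.
It also fails if it takes over 58 s, if anything falls off the work surface, if the arm or the gripper's body presses on something with over 40 N, if the wrist force passes 120 N, or if a joint passes its speed limit or range.

## Working session

There is one attempt and no reset: what is moved stays moved. The work goes in short steps, Python scripts to look and compute and a shell command to move; the robot and the scene stay as the last step left them, time stands still between calls to the robot, and variables do not carry over. Pictures are saved under pics/ and viewed, at most 12 in all, crops included, and the job is handed in when it is done.

```bash
mkdir -p pics; ls
cat > h.py <<'E'
import numpy as np,cv2
from cell import telemetry, vision, ticket
def cal(n):
    c=vision.get_calibration(n);K=np.array(c["camera_matrix"],float);d=np.array(c["dist"],float)
    R=cv2.Rodrigues(np.array(c["rvec"],float))[0];t=np.array(c["tvec"],float).reshape(3);return K,d,R,t
def ray(c,uv):
    K,d,R,t=c;p=cv2.undistortPoints(np.array(uv,float).reshape(-1,1,2),K,d)[:,0]
    D=np.c_[p,np.ones(len(p))]@R;return -R.T@t,D
def onz(c,uv,z):
    o,D=ray(c,uv);return o+D*((z-o[2])/D[:,2])[:,None]
def dep(c,dp):
    h,w=dp.shape;v,u=np.mgrid[:h,:w];o,D=ray(c,np.stack([u,v],-1).reshape(-1,2))
    P=o+D*dp.reshape(-1,1);P[dp.ravel()==0]=np.nan;return P.reshape(h,w,3)
def proj(c,P):
    K,d,R,t=c;return cv2.projectPoints(np.array(P,float).reshape(-1,1,3),cv2.Rodrigues(R)[0],t,K,d)[0][:,0]
E
python3 - <<'E'
from h import *
s=telemetry.observe();print({k:np.round(v,3) for k,v in s.items()})
for n in("scene","top","wrist"):
    c=cal(n);p,d=vision.read_camera(n);cv2.imwrite(f"pics/{n}0.png",p[...,::-1]);np.savez(f"{n}0.npz",p=p,d=d,K=c[0],dist=c[1],R=c[2],t=c[3])
    print(n,np.round(-c[2].T@c[3],3),np.round(c[2][2],2),c[0][0,0])
E
```

```text
pics
{'time': np.float64(0.0), 'qpos': array([-1.389,  0.343,  1.525, -0.   ,  1.275, -0.146]), 'qvel': array([-0.001, -0.001, -0.002,  0.   ,  0.002,  0.   ]), 'joint_efforts': array([ 1.0000e-03, -4.3124e+01, -2.4422e+01,  7.2000e-02,  5.6000e-02,
       -0.0000e+00]), 'tool_pos': array([ 0.169, -0.497,  0.404]), 'tool_rot': array([-3.14 , -0.   ,  0.328]), 'contact_force': array([-0.649, -0.048,  0.708]), 'torque': array([-0.014, -0.002,  0.026]), 'grip_force': np.float64(0.0), 'opening': np.float64(0.092)}
scene [-0.052  0.464  1.05 ] [ 0.57 -0.37 -0.74] 403.6624440745641
top [0.35  0.048 1.359] [ 0.21 -0.01 -0.98] 474.61082647562796
wrist [ 0.246 -0.472  0.384] [-0.28 -0.1  -0.95] 347.0928495650213
```

View pics/scene0.png

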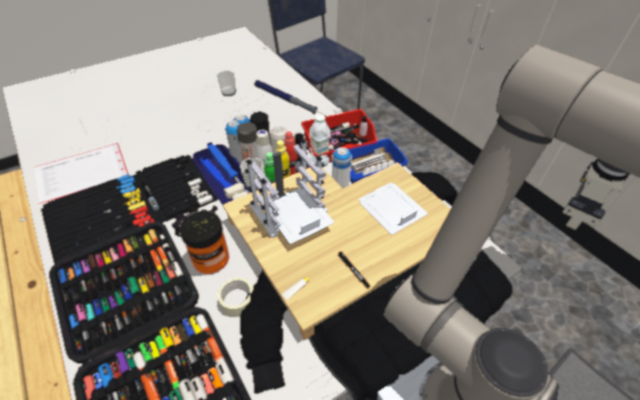

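View pics/top0.png

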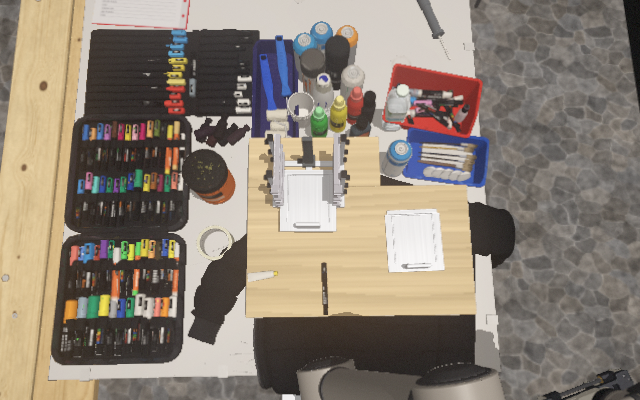

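The scene view shows the wooden board with the rack in its middle (scene px ~290,200) and the loose sheet to its right (~392,207). In the top view the loose sheet is at (414,240) with its grip bar at about (415,265). The rack is at (308,180), with the rear stop at (308,150). The marker is at (324,288), the tube at (262,275) and the can at (399,155).

```bash
cat >> h.py <<'E'
def load(n):
    z=np.load(n+".npz");return z["p"],z["d"],(z["K"],z["dist"],z["R"],z["t"])
E
python3 - <<'E'
from h import *
p,d,c=load("top0");P=dep(c,d)
hsv=cv2.cvtColor(p,cv2.COLOR_RGB2HSV)
for nm,(u0,v0,u1,v1) in {"board":(345,280,380,310),"loose":(380,200,450,278),"rack":(262,130,352,235)}.items():
    Q=P[v0:v1,u0:u1].reshape(-1,3);z=Q[:,2];z=z[np.isfinite(z)]
    h,e=np.histogram(z,np.arange(0.06,0.32,0.004));print(nm,[(round(float(a),3),int(b)) for a,b in zip(e,h) if b>15])
m=((hsv[...,1]<45)&(hsv[...,2]>150)).astype(np.uint8)
sub=np.zeros_like(m);sub[205:275,380:450]=m[205:275,380:450]
cs=max(cv2.findContours(sub,0,2)[0],key=cv2.contourArea);r=cv2.minAreaRect(cs);b=cv2.boxPoints(r)
print("loose rect px",b,np.round(onz(c,b,.084),4), "depthz", np.round(P[235,414],3))
cv2.imwrite("pics/crop.png",np.hstack([cv2.resize(p[130:240,255:365],None,fx=3.6,fy=3.6,interpolation=2),cv2.resize(p[195:305,370:480],None,fx=3.6,fy=3.6,interpolation=2)])[...,::-1])
E
```

```text
board [(0.072, 56), (0.076, 439), (0.08, 483), (0.084, 68)]
loose [(0.072, 125), (0.076, 1075), (0.08, 2311), (0.084, 1611), (0.088, 201), (0.12, 44), (0.124, 37)]
rack [(0.072, 161), (0.076, 1211), (0.08, 1426), (0.084, 291), (0.088, 162), (0.092, 107), (0.096, 46), (0.1, 51), (0.112, 31), (0.116, 560), (0.12, 1722), (0.124, 842), (0.128, 132), (0.132, 33), (0.136, 22), (0.14, 18), (0.152, 17), (0.156, 45), (0.16, 54), (0.164, 28), (0.172, 16), (0.176, 37), (0.18, 25), (0.184, 37), (0.188, 129), (0.192, 134), (0.196, 43), (0.2, 21), (0.216, 17), (0.224, 19), (0.228, 20), (0.236, 16), (0.24, 16), (0.244, 39), (0.248, 35), (0.252, 42), (0.256, 92), (0.26, 480), (0.264, 272), (0.268, 49), (0.272, 29), (0.276, 30), (0.284, 59), (0.288, 116)]
loose rect px [[384.33972 210.1525 ]
 [441.65686 207.76428]
 [444.2426  269.8232 ]
 [386.92548 272.21143]] [[ 0.6274 -0.128   0.084 ]
 [ 0.6318 -0.286   0.084 ]
 [ 0.4615 -0.2815  0.084 ]
 [ 0.4573 -0.1278  0.084 ]] depthz [ 0.557 -0.206  0.085]
```

View pics/crop.png

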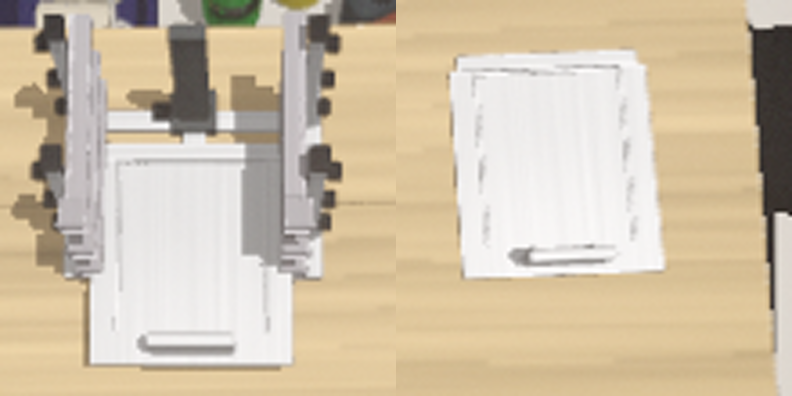

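The crop shows the occupied low sheet, with its grip at crop (187,343), under two empty rail pairs, and the stop bar at (190,80). The loose sheet on the right is nearly straight, with its grip at crop (568,255).

```bash
python3 - <<'E'
from h import *
p,d,c=load("top0");P=dep(c,d)
hsv=cv2.cvtColor(p,cv2.COLOR_RGB2HSV)
def reg(u0,v0,u1,v1,z0,z1,nm):
    Q=P[v0:v1,u0:u1].reshape(-1,3);vv,uu=np.mgrid[v0:v1,u0:u1];m=(Q[:,2]>z0)&(Q[:,2]<z1);uv=np.c_[uu.ravel(),vv.ravel()][m];Q=Q[m]
    r=cv2.minAreaRect(uv.astype(np.float32))
    print(nm,len(Q),"mean",np.round(Q.mean(0),4),"lo",np.round(np.percentile(Q,2,0),4),"hi",np.round(np.percentile(Q,98,0),4),"px",np.round(r[0],1),np.round(r[1],1),round(r[2],1));return Q,uv
reg(380,200,450,278,.112,.14,"loose grip")
reg(280,215,335,232,.15,.18,"low grip")
reg(262,130,296,215,.25,.27,"top rail L"); reg(320,130,352,215,.25,.27,"top rail R")
reg(262,130,352,215,.27,.31,"uprights"); reg(300,130,318,172,.1,.3,"stop")
Q,uv=reg(282,170,332,232,.112,.128,"low sheet")
# rail lines
for a,b in((262,296),(320,352)):
    Q=P[130:215,a:b].reshape(-1,3);Q=Q[(Q[:,2]>.25)&(Q[:,2]<.27)]
    print("rail yaw",np.degrees(np.arctan2(*np.linalg.svd(Q[:,:2]-Q[:,:2].mean(0),full_matrices=0)[2][0][::-1])))
s,ds,cs=load("scene0");S=dep(cs,ds)
Q=S[150:240,245:335].reshape(-1,3);Q=Q[(Q[:,2]>.09)&(Q[:,2]<.31)&(Q[:,0]>.4)&(Q[:,0]<.8)&(abs(Q[:,1])<.2)]
h,e=np.histogram(Q[:,2],np.arange(.09,.31,.005));print([(round(float(a),3),int(b)) for a,b in zip(e,h)])
E
python3 - <<'E'
import cv2,sys
sys.path.insert(0,'.')
w=cv2.imread('pics/scene0.png')[140:260,235:355];w=cv2.resize(w,None,fx=5,fy=5,interpolation=2)
cv2.imwrite('pics/sc.png',w)
E
```

```text
loose grip 101 mean [ 0.4709 -0.2051  0.123 ] lo [ 0.4665 -0.2344  0.1138] hi [ 0.4765 -0.1745  0.1281] px [418. 265.] [ 4. 24.] 90.0
low grip 122 mean [0.5771 0.0826 0.1604] lo [0.5721 0.0521 0.1517] hi [0.5832 0.1127 0.1658] px [307. 224.] [ 4. 24.] 90.0
top rail L 473 mean [0.7078 0.1563 0.2622] lo [0.6356 0.1459 0.2514] hi [0.7799 0.1819 0.2682] px [271.4 163.9] [16.2 60.2] 1.3
top rail R 434 mean [0.7054 0.0038 0.2629] lo [ 0.6331 -0.0217  0.2543] hi [0.7781 0.0144 0.2684] px [341.5 164. ] [60. 15.] 90.0
uprights 272 mean [0.725  0.0791 0.2849] lo [ 0.6369 -0.0147  0.2705] hi [0.7713 0.174  0.2926] px [306. 163.] [58. 80.] 90.0
stop 348 mean [0.758  0.0793 0.1861] lo [0.7305 0.0636 0.1011] hi [0.7719 0.0972 0.278 ] px [308.5 154. ] [34. 17.] 90.0
low sheet 2861 mean [0.652  0.0841 0.1223] lo [0.5675 0.0204 0.1174] hi [0.7317 0.1475 0.127 ] px [306.5 200.5] [61. 49.] 90.0
rail yaw 179.40585879694459
rail yaw 178.93962918634153
[(0.09, 171), (0.095, 24), (0.1, 31), (0.105, 27), (0.11, 36), (0.115, 337), (0.12, 1359), (0.125, 367), (0.13, 114), (0.135, 50), (0.14, 55), (0.145, 43), (0.15, 49), (0.155, 48), (0.16, 66), (0.165, 25), (0.17, 30), (0.175, 82), (0.18, 95), (0.185, 136), (0.19, 254), (0.195, 60), (0.2, 32), (0.205, 31), (0.21, 33), (0.215, 21), (0.22, 27), (0.225, 18), (0.23, 26), (0.235, 17), (0.24, 38), (0.245, 89), (0.25, 99), (0.255, 88), (0.26, 324), (0.265, 81), (0.27, 42), (0.275, 29), (0.28, 13), (0.285, 73), (0.29, 8), (0.295, 0), (0.3, 0)]
```

View pics/sc.png

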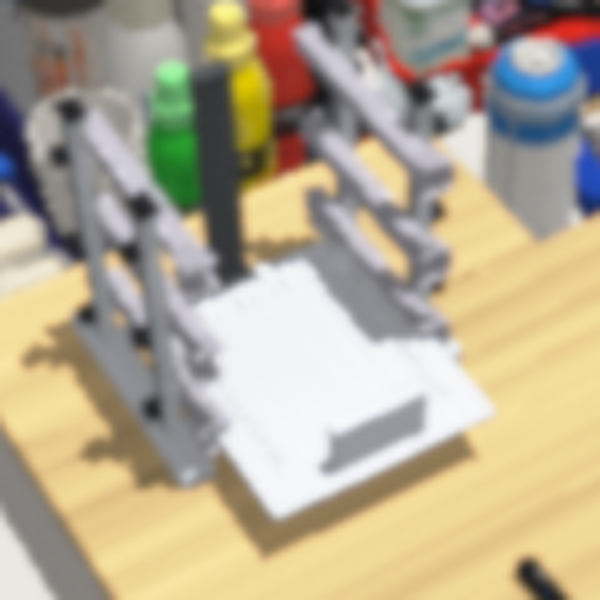

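The enlarged scene view shows the rack's two empty pairs above the low sheet and the dark stop bar at (220,180). The front uprights sit well behind the rail mouths. Next I'll move closer, first over the loose sheet and then over the rack.

```bash
cat >> h.py <<'E'
def go(x,y,z,yaw):
    s=telemetry.observe();R=cv2.Rodrigues(np.zeros(3))[0]
    r,p,w=s["tool_rot"];from scipy.spatial.transform import Rotation as T
    M=T.from_euler("xyz",[r,p,w]).as_matrix();dd=M.T@(np.array([x,y,z])-s["tool_pos"])*1000
    a=-(yaw-w);a=(a+np.pi)%(2*np.pi)-np.pi
    n=np.linalg.norm(dd);print("t",round(float(s["time"]),2),"shift",np.round(dd,1),"turn",round(a,4),"rows>=",round(max(n/41.7,abs(a)/.125),1))
def snap(n,k):
    c=cal(n);p,d=vision.read_camera(n);cv2.imwrite(f"pics/{n}{k}.png",p[...,::-1]);np.savez(f"{n}{k}.npz",p=p,d=d,K=c[0],dist=c[1],R=c[2],t=c[3]);return p,d,c
E
python3 -c "
from h import *
go(.45,-.205,.44,0)"
```

```text
t 0.15 shift [ 360.  -186.   -35.5] turn 0.3278 rows>= 9.8
```

```bash
python3 -m crank '[[1,36,-18.6,-3.5,0.033],[1,72,-37,-7,0.066],[1,108,-56,-10.5,0.1],[1,144,-74,-14,0.13],[1,180,-93,-18,0.164],[1,216,-112,-21,0.197],[1,252,-130,-25,0.23],[1,288,-149,-28,0.262],[1,324,-167,-32,0.295],[1,360,-186,-35.5,0.328],[1,360,-186,-35.5,0.328],[1,360,-186,-35.5,0.328]]'
python3 - <<'E'
from h import *
snap("wrist","1");go(.6,.08,.50,0)
E
```

```text
time: 1.15
tool_pos: [0.451, -0.2034, 0.44]
tool_rot: [-3.142, 0.0, 0.005]
contact_force: [-0.8, -0.2, -0.8]
opening: 0.092
grip_force: 0.0
t 1.2 shift [ 150.5 -284.2  -60.3] turn 0.0024 rows>= 7.8
```

View pics/wrist1.png

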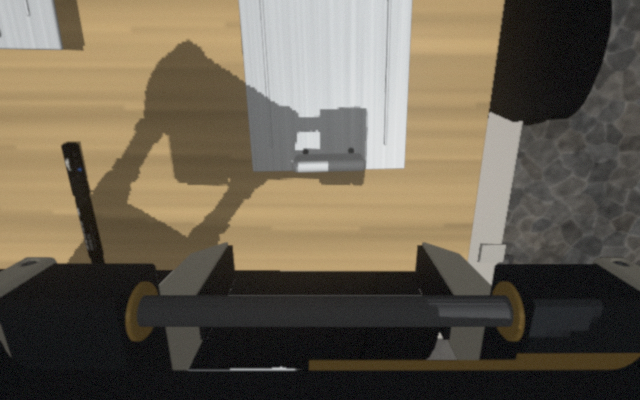

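The wrist view shows the loose sheet with front corners at about (253,171) and (404,168). The grip sits at (330,163). Image up is +x and left is +y.

```bash
python3 - <<'E'
from h import *
p,d,c=load("wrist1");P=dep(c,d)
s=cv2.cvtColor(p,cv2.COLOR_RGB2HSV)[...,1].astype(int)
S=(cv2.medianBlur(s.astype(np.uint8),3)<55)
L=[];Rr=[]
for v in range(5,100,3):
    r=np.where(S[v,225:440])[0]+225;L.append((r[0]-.5,v));Rr.append((r[-1]+.5,v))
F=[]
for u in list(range(262,292,2))+list(range(370,398,2)):
    r=np.where(S[100:200,u])[0]+100;F.append((u,r[-1]+.5))
for n,E in(("L",L),("R",Rr),("F",F)):
    Q=onz(c,E,.084);m=np.median(Q,0);vx=cv2.fitLine(Q[:,:2].astype(np.float32),cv2.DIST_HUBER,0,.001,.001).ravel()
    print(n,np.round(vx,4),"deg",round(np.degrees(np.arctan2(vx[1],vx[0])),2),len(Q))
m=(P[...,2]>.113)&(P[...,2]<.135);m[190:]=0;m[:,:280]=0;m[:,380:]=0
Q=P[m];print("grip top",m.sum(),np.round(np.percentile(Q,[3,50,97],axis=0),4))
E
python3 -m crank '[[1,15,-28.4,-15,0],[1,34,-64,-30,0],[1,53,-100,-45,0],[1,72,-136,-60,0],[1,92,-172,-60,0],[1,110,-208,-60,0],[1,130,-245,-60,0],[1,150,-284,-60,0],[1,150,-284,-60,0],[1,150,-284,-60,0]]'
python3 - <<'E'
from h import *
snap("wrist","2")
E
```

```text
L [ 0.9997  0.0229  0.5724 -0.1302] deg 1.31 32
R [ 0.9995  0.0319  0.5676 -0.2805] deg 1.83 32
F [ 0.0282 -0.9996  0.459  -0.1862] deg -88.38 29
grip top 927 [[ 0.4678 -0.2369  0.1157]
 [ 0.4735 -0.2076  0.1237]
 [ 0.4775 -0.178   0.1253]]
time: 2.03
tool_pos: [0.6008, 0.0793, 0.4989]
tool_rot: [3.141, 0.002, 0.001]
contact_force: [0.5, -1.1, -0.9]
opening: 0.0917
grip_force: 0.0
```

View pics/wrist2.png

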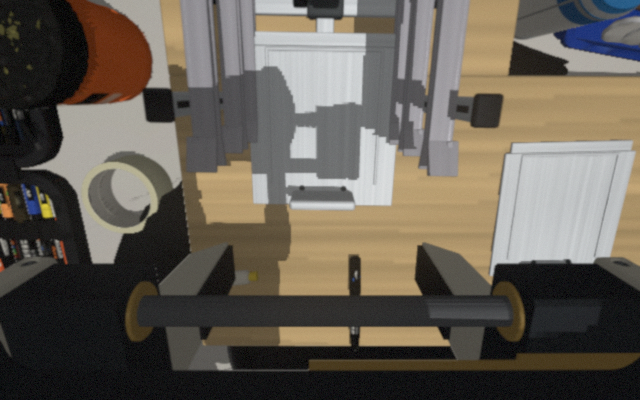

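The view from over the rack shows the top rails at about (200,100) and (445,100), with the mid rails just inside them at (235,90) and (408,90). The low sheet lies beneath with its grip at (322,200), and the stop is at (322,8).

```bash
python3 - <<'E'
from h import *
p,d,c=load("wrist2");P=dep(c,d)
P[220:]=np.nan
v,u=np.mgrid[:400,:640]
for nm,z0,z1 in(("top",.25,.275),("mid",.178,.205),("low",.125,.14)):
  for sd,(a,b) in(("L",(185,262)),("R",(392,465))):
    m=(P[...,2]>z0)&(P[...,2]<z1)&(u>a)&(u<b)
    Q=P[m]
    if len(Q)<20: print(nm,sd,len(Q));continue
    h,e=np.histogram(Q[:,2],np.arange(z0,z1,.002))
    l=cv2.fitLine(Q[:,:2].astype(np.float32),cv2.DIST_HUBER,0,.001,.001).ravel()
    print(nm,sd,len(Q),"z",np.round(np.percentile(Q[:,2],[5,50,95]),4),"x",np.round(np.percentile(Q[:,0],[.5,50]),4),"y",np.round(np.percentile(Q[:,1],[2,50,98]),4),"yaw",round(np.degrees(np.arctan(l[1]/l[0])),2),h)
m=(P[...,2]>.112)&(P[...,2]<.13)&(u>240)&(u<400);Q=P[m];print("lowsheet z",np.median(Q[:,2]),"x,y",np.round(np.percentile(Q[:,:2],[1,99],axis=0),4))
m=(P[...,2]>.15)&(P[...,2]<.17)&(u>285)&(u<360)&(v>170);Q=P[m];print("lowgrip",np.round(np.percentile(Q,[3,50,97],axis=0),4))
m=(P[...,2]>.07)&(P[...,2]<.09)&(u>260)&(u<300)&(v>205);print("board z",np.median(P[m][:,2]) if m.any() else 0, np.nanmedian(P[210:219,200:240,2]))
E
python3 - <<'E'
import cv2
w=cv2.imread('pics/wrist2.png')[0:190,140:500];cv2.imwrite('pics/w2c.png',cv2.resize(w,None,fx=2.2,fy=2.2,interpolation=2))
E
```

```text
top L 5226 z [0.2523 0.2629 0.2673] x [0.6358 0.6835] y [0.1446 0.1507 0.1625] yaw -3.53 [ 188  526   34   13   27  490 2947  515  330  153    3    0]
top R 5660 z [0.2524 0.2629 0.2676] x [0.6335 0.6825] y [-0.0034  0.0073  0.014 ] yaw 1.76 [ 193  522   32   19   30  458 3251  551  403  177   18    6]
mid L 3499 z [0.1815 0.1919 0.1957] x [0.6361 0.6949] y [0.1444 0.1511 0.1611] yaw -1.3 [  46  221  147    7   13   42 1379 1318  180  129   17    0    0]
mid R 3516 z [0.1813 0.192  0.1958] x [0.6338 0.6944] y [-0.0015  0.0074  0.014 ] yaw -0.59 [  61  227  126   10   11   31 1309 1405  180  138   18    0    0]
low L 1759 z [0.1269 0.1284 0.132 ] x [0.6362 0.7048] y [0.1444 0.1502 0.156 ] yaw -0.23 [ 112 1178  348   61   58    2    0]
low R 1535 z [0.1271 0.1285 0.1308] x [0.6343 0.7111] y [0.002  0.0075 0.0129] yaw 0.09 [  62 1037  367   42   26    1    0]
lowsheet z 0.12242628067181777 x,y [[0.5708 0.0077]
 [0.7555 0.1543]]
lowgrip [[0.5745 0.0515 0.1516]
 [0.5806 0.0813 0.1614]
 [0.5837 0.1102 0.1633]]
board z 0.08009436260693348 0.08007302582592526
```

View pics/w2c.png

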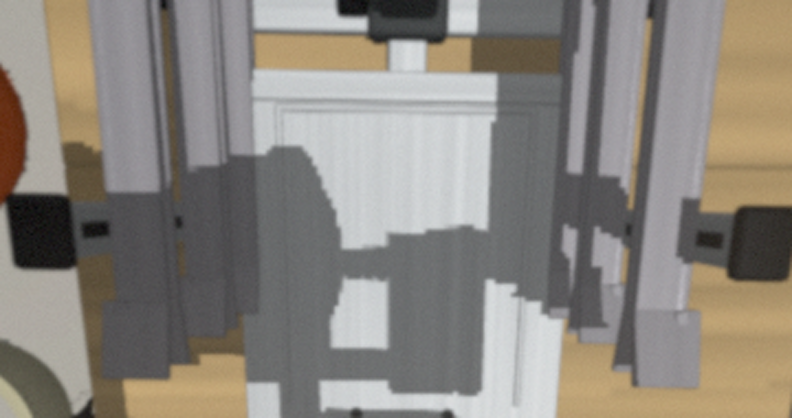

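Run:
```python
from h import *
p,d,c=load("wrist2");P=dep(c,d);P[220:]=np.nan
for nm,z0,z1 in(("mid",.187,.198),("top",.258,.269)):
  E=[]
  for x in np.arange(.66,.76,.004):
    m=(P[...,2]>z0)&(P[...,2]<z1)&(abs(P[...,0]-x)<.002);y=P[...,1][m];l=y[(y>.135)&(y<.17)];r=y[(y<.022)&(y>-.02)]
    if len(l)>8 and len(r)>8: E.append((x,np.percentile(l,4),np.percentile(r,96)))
  E=np.array(E);a=np.polyfit(E[:,0]-.7,E[:,1],1);b=np.polyfit(E[:,0]-.7,E[:,2],1);print(nm,len(E),a,b,"mid at .7",(a[1]+b[1])/2)
print("stop px depth pts",np.round(P[[2,6,10,14],[322]*4],3))
go(.472,-.208,.37,.028)
```

```text
mid 23 [-0.01263308  0.14494688] [-0.0156315   0.01322692] mid at .7 0.07908689869143215
top 19 [-0.01407645  0.14489156] [-0.01552377  0.01326987] mid at .7 0.07908071299097873
stop px depth pts [[0.76  0.08  0.125]
 [0.761 0.081 0.106]
 [0.759 0.081 0.101]
 [0.756 0.081 0.099]]
t 2.08 shift [-127.9  285.8  129.8] turn -0.0284 rows>= 8.1
```

```bash
python3 -m crank '[[1,-16,36,0,0],[1,-32,72,0,0],[1,-48,107,10,-0.01],[1,-64,143,35,-0.02],[1,-80,179,60,-0.028],[1,-96,214,85,-0.028],[1,-112,250,110,-0.028],[1,-128,286,130,-0.028],[1,-128,286,130,-0.028],[1,-128,286,130,-0.028]]'
python3 - <<'E'
from h import *
p,d,c=snap("wrist","3");P=dep(c,d);u=np.mgrid[:400,:640][1]
m=(P[...,2]>.113)&(P[...,2]<.135)&(abs(P[...,0]-.473)<.02)&(abs(P[...,1]+.208)<.045)
print(m.sum(),np.round(np.percentile(P[m],[3,50,97],axis=0),4))
go(.472,-.208,.264,.028)
E
```

```text
time: 2.92
tool_pos: [0.4682, -0.2118, 0.3681]
tool_rot: [-3.141, 0.005, 0.02]
contact_force: [1.0, -0.7, 0.3]
opening: 0.0919
grip_force: 0.0
1546 [[ 0.4682 -0.2369  0.1143]
 [ 0.4741 -0.2075  0.1235]
 [ 0.4775 -0.1782  0.1253]]
t 2.97 shift [  2.8  -2.  105.5] turn -0.0069 rows>= 2.5
```

```bash
python3 -m crank '[[1,0,0,15,0],[1,0,0,30,0],[1,0,0,45,0],[1,0,0,60,0],[1,0,0,70,0],[1,0,0,80,0],[1,0,0,85,0],[1,0,0,90,0],[1,0,0,90,0],[1,0,0,90,0]]'; python3 -c "
from h import *
go(.473,-.2078,.2645,.028)"
```

```text
time: 3.8
tool_pos: [0.4721, -0.2071, 0.2805]
tool_rot: [3.141, -0.0, 0.028]
contact_force: [-0.6, -0.1, 0.4]
opening: 0.0915
grip_force: 0.0
t 3.8 shift [ 0.8  0.7 16. ] turn -0.0001 rows>= 0.4
```

```bash
python3 -m crank '[[1,1,0.7,5,0],[1,1,0.7,10,0],[1,1,0.7,15,0],[1,1,0.7,15,0],[0.4,1,0.7,15,0],[0.2,1,0.7,15,0],[-1,1,0.7,15,0],[-1,1,0.7,15,0],[-1,1,0.7,15,0],[-1,1,0.7,15,0],[-1,1,0.7,15,0],[-1,1,0.7,15,0]]' 40; python3 -c "
from h import *
print(telemetry.observe()['grip_force'])"
```

```text
time: 4.8
tool_pos: [0.473, -0.2077, 0.2654]
tool_rot: [3.141, -0.0, 0.028]
contact_force: [-0.7, 0.6, 2.0]
opening: 0.0637
grip_force: 40.0
40.00028729438782
```

```bash
python3 -m crank '[[-1,0,0,-4,0],[-1,0,0,-10,0],[-1,0,0,-20,0],[-1,0,0,-35,0],[-1,0,0,-50,0],[-1,0,0,-65,0],[-1,0,0,-80,0],[-1,0,0,-92,0],[-1,0,0,-100,0],[-1,0,0,-105,0],[-1,0,0,-105,0],[-1,0,0,-105,0]]' 50; python3 -c "
from h import *
go(.445,.0828,.3705,-.0145)"
```

```text
time: 5.8
tool_pos: [0.4729, -0.2077, 0.3701]
tool_rot: [-3.142, 0.0, 0.028]
contact_force: [-0.3, 0.7, -2.1]
opening: 0.0635
grip_force: 50.0
t 5.8 shift [ -19.8 -291.1   -0.4] turn 0.0423 rows>= 7.0
```

```bash
python3 -m crank '[[-1,-10,-10,0,0.004],[-1,-20,-30,0,0.01],[-1,-20,-60,0,0.015],[-1,-20,-92,0,0.02],[-1,-20,-124,0,0.025],[-1,-20,-156,0,0.03],[-1,-20,-188,0,0.035],[-1,-20,-220,0,0.042],[-1,-20,-248,0,0.042],[-1,-20,-270,0,0.042],[-1,-20,-284,0,0.042],[-1,-20,-291,0,0.042]]'; python3 -m crank '[[-1,0,0,0,0],[-1,0,0,0,0],[-1,0,0,0,0]]'
python3 - <<'E'
from h import *
snap("wrist","4");snap("top","4");snap("scene","4");go(.445,.0828,.3705,-.0145)
E
```

```text
time: 6.8
tool_pos: [0.4445, 0.0843, 0.3694]
tool_rot: [-3.141, 0.002, -0.012]
contact_force: [-0.1, -0.2, -1.7]
opening: 0.0634
grip_force: 50.0
time: 7.05
tool_pos: [0.445, 0.0818, 0.3699]
tool_rot: [3.141, 0.001, -0.015]
contact_force: [-0.1, 0.0, -2.1]
opening: 0.0634
grip_force: 50.0
t 7.2 shift [-0.1 -1.  -0.4] turn -0.0011 rows>= 0.0
```

View pics/wrist4.png

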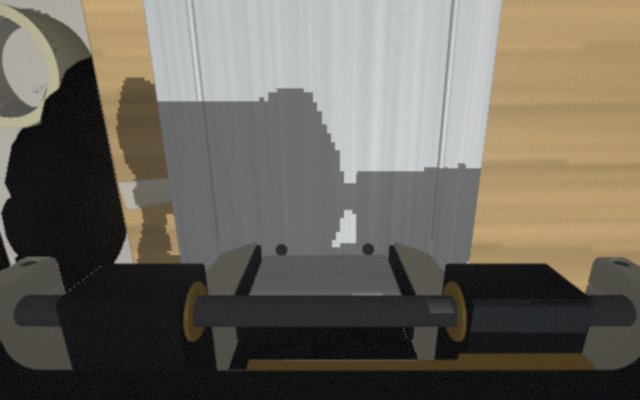

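The wrist view shows the held sheet filling the upper half, with side edges running from (145,0) to (175,240) and from (500,0) to (470,240). I'll measure its plane, yaw and mid-line.

Run:
```python
from h import *
for n in("wrist4","top4"):
    p,d,c=load(n);P=dep(c,d)
    v,u=np.mgrid[:400,:640]
    m=(P[...,2]>.17)&(P[...,2]<.205)&(P[...,0]<.62)&(P[...,0]>.44)&(abs(P[...,1]-.083)<.09)
    if n[0]=="w": m&=v<235
    Q=P[m];A=np.c_[Q[:,0]-.52,Q[:,1]-.083,np.ones(len(Q))];k=np.linalg.lstsq(A,Q[:,2],rcond=None)[0]
    for _ in range(3):
        r=abs(A@k-Q[:,2])<.004;k=np.linalg.lstsq(A[r],Q[r,2],rcond=None)[0]
    print(n,len(Q),"slopes x,y, z0",np.round(k,4),"x range",np.round(np.percentile(Q[:,0],[.5,99.5]),4),"y",np.round(np.percentile(Q[:,1],[.5,99.5]),4))
p,d,c=load("wrist4")
S=cv2.medianBlur(cv2.cvtColor(p,cv2.COLOR_RGB2HSV)[...,1],3)<50
L=[];R=[]
for v in range(3,95,3):
    # outward from the sheet interior
    a=np.where(~S[v,100:250])[0]+100;b=np.where(~S[v,400:560])[0]+400
    L.append((a[-1]+.5,v));R.append((b[0]-.5,v))
zt=.3699-.1854+.004
for nm,E in(("L",L),("R",R)):
    Q=onz(c,E,zt);print(nm,np.round(np.polyfit(Q[:,0]-.52,Q[:,1],1),4),np.round(Q[:,0].min(),3),np.round(Q[:,0].max(),3))
```

```text
wrist4 76873 slopes x,y, z0 [-0.0009 -0.0009  0.1887] x range [0.4592 0.5632] y [0.0063 0.1539]
top4 1423 slopes x,y, z0 [-0.0048 -0.0017  0.1889] x range [0.5108 0.601 ] y [0.0067 0.1547]
L [-0.0135  0.1548] 0.528 0.563
R [-0.0028  0.0054] 0.525 0.561
```

```bash
python3 -m crank '[[-1,0,-1.4,1.5,0],[-1,5,-1.4,1.5,0],[-1,10,-1.4,1.5,0],[-1,15,-1.4,1.5,0],[-1,20,-1.4,1.5,0],[-1,25,-1.4,1.5,0],[-1,30,-1.4,1.5,0],[-1,34,-1.4,1.5,0],[-1,38,-1.4,1.5,0],[-1,42,-1.4,1.5,0],[-1,46,-1.4,1.5,0]]'; python3 -m crank '[[-1,3,0,0,0],[-1,6,0,0,0],[-1,9,0,0,0],[-1,9,0,0,0]]'
```

```text
time: 8.12
tool_pos: [0.4913, 0.0834, 0.3687]
tool_rot: [3.142, 0.0, -0.014]
contact_force: [0.5, -0.3, -1.7]
opening: 0.0636
grip_force: 50.0
time: 8.45
tool_pos: [0.5004, 0.0832, 0.3687]
tool_rot: [3.141, -0.0, -0.014]
contact_force: [-0.2, 0.6, -1.6]
opening: 0.0638
grip_force: 50.0
```

```bash
python3 -m crank '[[-1,3,0.4,0,0],[-1,6,0.4,0,0],[-1,9,0.4,0,0],[-1,12,0.4,0,0],[-1,12,0.4,0,0]]'; python3 -m crank '[[-1,3,0,0,0],[-1,6,0,0,0],[-1,9,0,0,0],[-1,12,0,0,0],[-1,12,0,0,0]]'
```

```text
time: 8.87
tool_pos: [0.5125, 0.0826, 0.3687]
tool_rot: [3.141, -0.0, -0.014]
contact_force: [-0.4, 0.7, -2.1]
opening: 0.0634
grip_force: 50.0
time: 9.28
tool_pos: [0.5245, 0.0824, 0.3687]
tool_rot: [3.142, -0.0, -0.014]
contact_force: [0.7, -1.0, -2.0]
opening: 0.0633
grip_force: 50.0
```

```bash
python3 -m crank '[[-1,4,0,0,0],[-1,8,0,0,0],[-1,12,0,0,0],[-1,16,0,0,0],[-1,20,0,0,0],[-1,24,0,0,0],[-1,24,0,0,0]]'; python3 -m crank '[[-1,4,0,0,0],[-1,8,0,0,0],[-1,12,0,0,0],[-1,16,0,0,0],[-1,20,0,0,0],[-1,24,0,0,0],[-1,24,0,0,0]]'
python3 - <<'E'
from h import *
snap("scene","5")
w=cv2.imread('pics/scene5.png')[120:280,215:375];cv2.imwrite('pics/sc5.png',cv2.resize(w,None,fx=3.7,fy=3.7,interpolation=2))
E
```

```text
time: 9.87
tool_pos: [0.5487, 0.0821, 0.3686]
tool_rot: [3.141, -0.0, -0.014]
contact_force: [-0.1, -0.9, -1.9]
opening: 0.0634
grip_force: 50.0
time: 10.45
tool_pos: [0.5726, 0.0817, 0.3686]
tool_rot: [3.141, -0.0, -0.014]
contact_force: [-0.3, -0.7, -1.8]
opening: 0.0634
grip_force: 50.0
```

View pics/sc5.png

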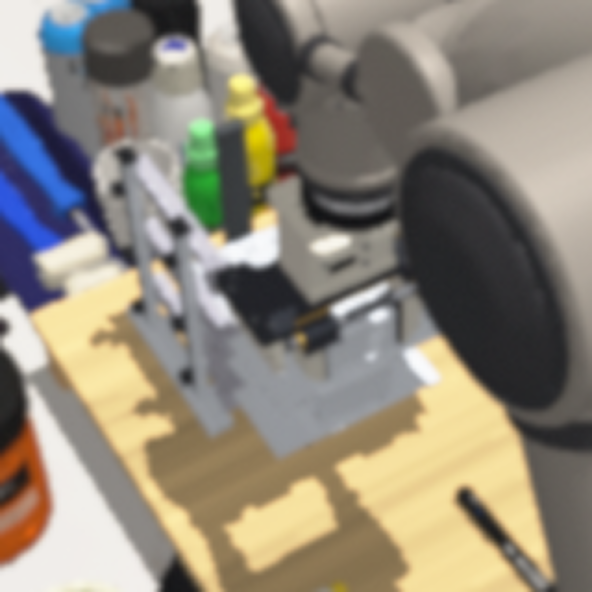

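The scene view shows the gripper in front of the rack with the sheet between the rails and no contact force. The view is too blocked to confirm the level, so I'll check after letting go. I'll release here, still short of the stop, and push with closed fingertips, so that the gripper body stays clear of the top rails.

```bash
python3 -m crank '[[-1,0,0,0.5,0],[-1,0,0,1,0],[-1,0,0,1,0],[0.5,0,0,1,0],[1,0,0,1,0],[1,0,0,1,0],[1,0,0,1,0],[1,0,0,1,0]]'; python3 -m crank '[[1,-8,0,0,0],[1,-18,0,0,0],[1,-30,0,0,0],[1,-36,0,-5,0],[-1,-36,0,-15,0],[-1,-36,0,-22.5,0],[-1,-36,0,-22.5,0],[-1,-36,0,-22.5,0],[-1,-36,0,-22.5,0],[-1,-36,0,-22.5,0],[-1,-36,0,-22.5,0]]' 20
python3 - <<'E'
from h import *
p,d,c=snap("wrist","6");P=dep(c,d);v,u=np.mgrid[:400,:640]
m=(P[...,2]>.17)&(P[...,2]<.2)&(P[...,0]<.63)&(abs(P[...,1]-.083)<.06)&(v<230);Q=P[m]
print(len(Q),np.round(np.percentile(Q,[1,50,99],axis=0),4))
m=(P[...,2]>.212)&(P[...,2]<.24)&(P[...,0]<.62)&(abs(P[...,1]-.083)<.05)&(v<235);Q=P[m];print(len(Q),np.round(np.percentile(Q,[3,50,97],axis=0),4) if len(Q) else 0)
s=telemetry.observe();print(s["tool_pos"],s["opening"])
snap("top","6")
E
```

```text
time: 11.17
tool_pos: [0.572, 0.0818, 0.3679]
tool_rot: [3.141, -0.001, -0.014]
contact_force: [0.8, 0.9, -0.6]
opening: 0.0896
grip_force: 0.0
time: 12.08
tool_pos: [0.536, 0.0823, 0.3897]
tool_rot: [3.141, 0.001, -0.014]
contact_force: [0.2, 0.2, 0.3]
opening: 0.0498
grip_force: 0.0
27629 [[0.5614 0.0244 0.1812]
 [0.6009 0.0831 0.1837]
 [0.6295 0.1419 0.1956]]
3488 [[0.5652 0.0516 0.2132]
 [0.5711 0.0804 0.2216]
 [0.5743 0.1097 0.2231]]
[0.53601515 0.08228935 0.38974625] 0.04571091474667902
```

View pics/wrist6.png

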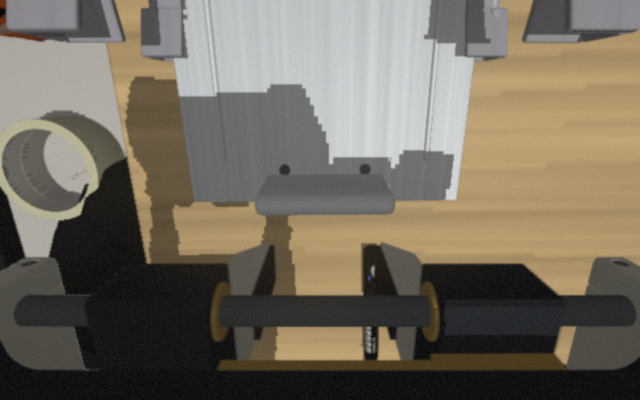

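The wrist view shows the sheet's side edges entering the mid mouths at (165,50) and (490,50), inside and below the wider top mouths. The grip at (325,190) is free. Next I'll push with closed fingers.

```bash
python3 -m crank '[[-1,0,0,3,0],[-1,0,0,3,0],[-1,0,0,3,0],[-1,2,0,3,0],[-1,5,0,3,0],[-1,8,0,3,0],[-1,10,0,3,0],[-1,12,0,3,0],[-1,14,0,3,0],[-1,15,0,3,0]]' 20; python3 -m crank '[[-1,1,0,0,0],[-1,2,0,0,0],[-1,3,0,0,0],[-1,4,0,0,0],[-1,5,0,0,0],[-1,6,0,0,0],[-1,7,0,0,0],[-1,8,0,0,0],[-1,8,0,0,0]]'
```

```text
time: 13.02
tool_pos: [0.5512, 0.0821, 0.3871]
tool_rot: [3.141, -0.0, -0.014]
contact_force: [0.7, -0.1, -0.6]
opening: 0.0006
grip_force: 0.0
time: 13.77
tool_pos: [0.5591, 0.082, 0.3872]
tool_rot: [3.142, -0.0, -0.014]
contact_force: [-0.3, -0.0, -0.1]
opening: 0.0003
grip_force: 0.0
```

```bash
python3 -m crank '[[-1,1,0,0,0],[-1,2,0,0,0],[-1,3,0,0,0],[-1,4,0,0,0],[-1,4,0,0,0]]'; python3 -c "
from h import *
s=telemetry.observe();print(s['opening'],s['tool_pos'],s['contact_force'])"
```

```text
time: 14.18
tool_pos: [0.5631, 0.0819, 0.3872]
tool_rot: [3.141, -0.0, -0.014]
contact_force: [0.3, 0.4, 0.4]
opening: 0.0007
grip_force: 0.0
0.0006824875046929201 [0.56314823 0.08192858 0.38716595] [0.27936358 0.4428273  0.43535281]
```

```bash
python3 -m crank '[[-1,1,0,0,0],[-1,2,0,0,0],[-1,3,0,0,0],[-1,3,0,0,0]]';  python3 - <<'E'
from h import *
p,d,c=snap("wrist","7");P=dep(c,d);v,u=np.mgrid[:400,:640]
m=(P[...,2]>.212)&(P[...,2]<.24)&(P[...,0]<.64)&(P[...,0]>.55)&(abs(P[...,1]-.083)<.05)&(v<250);Q=P[m];print(len(Q),np.round(np.percentile(Q,[3,50,97],axis=0),4) if len(Q) else 0)
E
```

```text
time: 14.52
tool_pos: [0.5661, 0.0819, 0.3872]
tool_rot: [3.141, -0.0, -0.014]
contact_force: [-0.9, -0.4, -0.3]
opening: 0.0004
grip_force: 0.0
3424 [[0.5799 0.0514 0.213 ]
 [0.5856 0.0806 0.2225]
 [0.588  0.1095 0.2241]]
```

```bash
for i in 1; do python3 -m crank '[[-1,0.7,0,0,0],[-1,1.4,0,0,0],[-1,2,0,0,0],[-1,2,0,0,0]]' | grep -E "pos|force"; python3 -m crank '[[-1,0.7,0,0,0],[-1,1.4,0,0,0],[-1,2,0,0,0],[-1,2,0,0,0]]'| grep -E "pos|force"; done
```

```text
tool_pos: [0.568, 0.0818, 0.3872]
contact_force: [-0.3, -0.4, 0.4]
grip_force: 0.1
tool_pos: [0.5701, 0.0818, 0.3872]
contact_force: [0.2, 0.1, 0.0]
grip_force: 0.0
```

```bash
python3 -m crank '[[-1,0.7,0,0,0],[-1,1.4,0,0,0],[-1,2,0,0,0],[-1,2,0,0,0]]' | grep -E "pos|contact"
```

```text
tool_pos: [0.5721, 0.0818, 0.3872]
contact_force: [0.6, -0.5, -0.2]
```

```bash
python3 -m crank '[[-1,0.7,0,0,0],[-1,1.4,0,0,0],[-1,2,0,0,0],[-1,2,0,0,0]]' | grep -E "pos|contact"
```

```text
tool_pos: [0.5741, 0.0818, 0.3872]
contact_force: [-0.3, 0.3, -0.6]
```

```bash
python3 -m crank '[[-1,0.5,0,0,0],[-1,1,0,0,0],[-1,1.5,0,0,0],[-1,1.5,0,0,0]]' | grep -E "pos|contact"
```

```text
tool_pos: [0.5755, 0.0817, 0.3872]
contact_force: [0.5, -0.5, -0.3]
```

```bash
python3 -m crank '[[-1,0.5,0,0,0],[-1,1,0,0,0],[-1,1.5,0,0,0],[-1,1.5,0,0,0]]' | grep -E "pos|contact"
```

```text
tool_pos: [0.577, 0.0817, 0.3872]
contact_force: [0.6, 0.5, 0.3]
```

```bash
python3 -m crank '[[-1,0.5,0,0,0],[-1,1,0,0,0],[-1,1.5,0,0,0],[-1,1.5,0,0,0]]' | grep -E "pos|contact"
python3 - <<'E'
from h import *
p,d,c=snap("wrist","8");P=dep(c,d);v,u=np.mgrid[:400,:640]
m=(P[...,2]>.212)&(P[...,2]<.24)&(P[...,0]<.64)&(P[...,0]>.55)&(abs(P[...,1]-.083)<.05)&(v<250);Q=P[m];print(len(Q),np.round(np.percentile(Q,[3,50,97],axis=0),4) if len(Q) else 0)
E
```

```text
tool_pos: [0.5785, 0.0817, 0.3872]
contact_force: [-0.8, -0.1, -1.2]
3348 [[0.5936 0.0512 0.2131]
 [0.5986 0.0801 0.2246]
 [0.6001 0.1093 0.2265]]
```

```bash
cat > ok.py <<'E'
from h import *
s=telemetry.observe();f=s["contact_force"];print(np.round(s["tool_pos"],4),np.round(f,1));raise SystemExit(bool(f[0]<-2.5))
E
python3 -m crank '[[-1,0.3,0,0,0],[-1,0.6,0,0,0],[-1,0.6,0,0,0]]' >/dev/null; python3 ok.py && python3 -m crank '[[-1,0.3,0,0,0],[-1,0.6,0,0,0],[-1,0.6,0,0,0]]' >/dev/null; python3 ok.py && python3 -m crank '[[-1,0.3,0,0,0],[-1,0.6,0,0,0],[-1,0.6,0,0,0]]' >/dev/null; python3 ok.py && python3 -m crank '[[-1,0.3,0,0,0],[-1,0.6,0,0,0],[-1,0.6,0,0,0]]' >/dev/null; python3 ok.py && python3 -m crank '[[-1,0.3,0,0,0],[-1,0.6,0,0,0],[-1,0.6,0,0,0]]' >/dev/null; python3 ok.py
```

```text
[0.5791 0.0817 0.3872] [ 0.5 -0.2  0.6]
[0.5797 0.0817 0.3872] [-0.4  0.5  0.4]
[0.5803 0.0817 0.3872] [-0.5  0.5 -0.3]
[0.5809 0.0817 0.3872] [-0.5  0.4  0.5]
[0.5815 0.0817 0.3872] [ 0.6 -0.3 -0. ]
```

```bash
python3 -m crank '[[-1,0.4,0,0,0],[-1,0.8,0,0,0],[-1,0.8,0,0,0]]' >/dev/null; python3 ok.py && python3 -m crank '[[-1,0.4,0,0,0],[-1,0.8,0,0,0],[-1,0.8,0,0,0]]' >/dev/null; python3 ok.py && python3 -m crank '[[-1,0.4,0,0,0],[-1,0.8,0,0,0],[-1,0.8,0,0,0]]' >/dev/null; python3 ok.py && python3 -m crank '[[-1,0.4,0,0,0],[-1,0.8,0,0,0],[-1,0.8,0,0,0]]' >/dev/null; python3 ok.py && python3 -m crank '[[-1,0.4,0,0,0],[-1,0.8,0,0,0],[-1,0.8,0,0,0]]' >/dev/null; python3 ok.py && python3 -m crank '[[-1,0.4,0,0,0],[-1,0.8,0,0,0],[-1,0.8,0,0,0]]' >/dev/null; python3 ok.py
python3 - <<'E'
from h import *
snap("wrist","9");p,d,c=load("wrist9");P=dep(c,d);v,u=np.mgrid[:400,:640]
m=(P[...,2]>.212)&(P[...,2]<.24)&(P[...,0]<.64)&(P[...,0]>.55)&(abs(P[...,1]-.083)<.05)&(v<250);Q=P[m];print(len(Q),np.round(np.percentile(Q,[3,50,97],axis=0),4))
# stop front face and front uprights as seen from above (wrist2)/top0
p,d,c=load("wrist2");P=dep(c,d);q=P[:16,312:332].reshape(-1,3);print("stop",np.round(np.nanpercentile(q,[5,50,95],axis=0),4))
p,d,c=load("top0");P=dep(c,d);q=P[135:165,303:315].reshape(-1,3);q=q[(q[:,2]>.14)&(q[:,2]<.25)];print("stop top cam",len(q),np.round(np.percentile(q,[5,50,95],axis=0),4))
p,d,c=load("wrist2");P=dep(c,d);q=P[85:125,145:180].reshape(-1,3);q=q[q[:,2]>.2];print("knob/upright",np.round(np.percentile(q,[3,97],axis=0),4) if len(q) else 0)
E
```

```text
[0.5823 0.0817 0.3872] [-0.2  0.1  0.1]
[0.5831 0.0816 0.3872] [ 0.2 -0.1  0.4]
[0.5839 0.0816 0.3872] [-0.4  0.2  0.4]
[0.5847 0.0816 0.3872] [-1.1 -0.1  0.4]
[0.5855 0.0816 0.3872] [-1.  -0.4 -0.1]
[0.5861 0.0816 0.3872] [-2.1  0.2  1.2]
3357 [[0.6011 0.0511 0.2129]
 [0.6061 0.0803 0.2246]
 [0.6076 0.1094 0.2267]]
stop [[0.7546 0.0727 0.1   ]
 [0.7598 0.0809 0.1026]
 [0.7609 0.0893 0.1327]]
stop top cam 140 [[0.7584 0.0675 0.1463]
 [0.7597 0.0789 0.1987]
 [0.7614 0.09   0.2426]]
knob/upright [[0.668  0.1601 0.2723]
 [0.6843 0.1727 0.2903]]
```

```bash
sed -i 's/-2.5/-5/' ok.py; python3 -m crank '[[-1,0,0,0,0],[-1,0.3,0,0,0],[-1,0.3,0,0,0],[-1,0.3,0,0,0]]' >/dev/null; python3 ok.py && python3 -m crank '[[-1,0.3,0,0,0],[-1,0.3,0,0,0],[-1,0.3,0,0,0]]' >/dev/null; python3 ok.py && python3 -m crank '[[-1,0.3,0,0,0],[-1,0.3,0,0,0],[-1,0.3,0,0,0]]' >/dev/null; python3 ok.py && python3 -m crank '[[-1,0.3,0,0,0],[-1,0.3,0,0,0],[-1,0.3,0,0,0]]' >/dev/null; python3 ok.py
```

```text
[0.5862 0.0816 0.3872] [-5.4 -0.3  2.6]
[0.5862 0.0816 0.3872] [-5.4 -0.3  2.6]
[0.5862 0.0816 0.3872] [-5.4 -0.3  2.6]
[0.5862 0.0816 0.3872] [-5.4 -0.3  2.6]
```

```bash
python3 -m crank '[[-1,0.3,0,0,0],[-1,0.3,0,0,0],[-1,0.3,0,0,0],[-1,0.3,0,0,0]]'; python3 -m crank '[[-1,0,0,0,0],[-1,0,0,0,0],[-1,0,0,0,0]]'
```

```text
time: 20.42
tool_pos: [0.5864, 0.0816, 0.3872]
tool_rot: [3.141, 0.002, -0.014]
contact_force: [-6.1, -0.5, 3.0]
opening: 0.0006
grip_force: 3.2
time: 20.67
tool_pos: [0.5863, 0.0816, 0.3872]
tool_rot: [3.141, 0.002, -0.014]
contact_force: [-7.1, 0.6, 3.7]
opening: 0.0003
grip_force: 3.2
```

The force climbs to 7 N while the tool stays put, and the position matches the stop face seen by the camera. I'll back off now.

```bash
python3 -m crank '[[-1,-0.5,0,0,0],[-1,-1,0,0,0],[-1,-3,0,0,0],[-1,-8,0,0,0],[-1,-18,0,0,0],[-1,-30,0,0,0],[-1,-45,0,-5,0],[-1,-60,0,-30,0],[-1,-75,0,-60,0],[-1,-90,0,-90,0],[-1,-90,0,-110,0],[-1,-90,0,-110,0]]'; python3 -m crank '[[-1,0,0,0,0],[-1,0,0,0,0]]' >/dev/null
python3 - <<'E'
from h import *
p,d,c=snap("wrist","10");P=dep(c,d);v,u=np.mgrid[:400,:640]
m=(P[...,2]>.212)&(P[...,2]<.24)&(P[...,0]<.64)&(P[...,0]>.55)&(abs(P[...,1]-.083)<.04)&(v<250);Q=P[m];print(len(Q),np.round(np.percentile(Q,[3,50,97],axis=0),4))
m=(P[...,2]>.175)&(P[...,2]<.195)&(P[...,0]<.69)&(P[...,0]>.55)&(abs(P[...,1]-.083)<.06)&(v<250);Q=P[m];print(len(Q),np.round(np.percentile(Q,[1,50,99],axis=0),4))
t,d,c=snap("top","10");s,_,_=snap("scene","10")
a=cv2.resize(t[120:320,240:440],(560,560),interpolation=2)
cv2.imwrite("pics/fin.png",a[...,::-1])
E
```

```text
time: 21.67
tool_pos: [0.4962, 0.083, 0.5024]
tool_rot: [-3.141, -0.01, -0.014]
contact_force: [-0.4, 0.9, -0.0]
opening: 0.0006
grip_force: 0.0
1570 [[0.5973 0.051  0.2164]
 [0.6017 0.0804 0.2255]
 [0.6068 0.1097 0.2272]]
10300 [[0.5909 0.0241 0.1842]
 [0.6225 0.0838 0.186 ]
 [0.644  0.1419 0.188 ]]
```

View pics/fin.png

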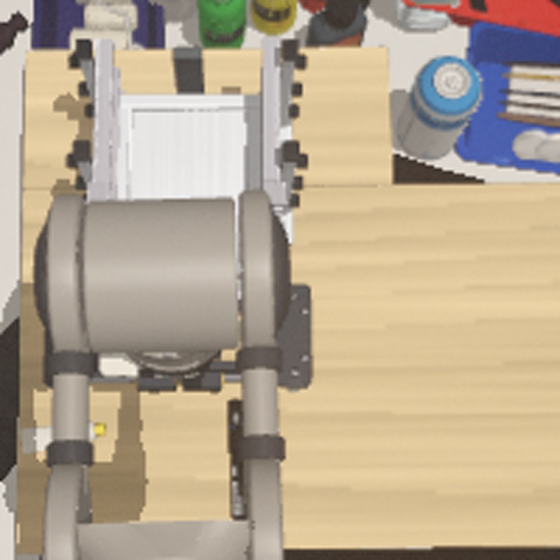

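The final view shows the sheet's rear edge (crop 188,95) meeting the stop bar. The can, marker and tube are in place. One depth reading of the grip differs by a few mm, so I'll re-measure with the arm at rest in the earlier pose.

```bash
python3 -m crank '[[-1,0,0,25,0],[-1,10,0,50,0],[-1,20,0,75,0],[-1,35,0,100,0],[-1,50,0,112,0],[-1,60,0,113,0],[-1,65,0,113,0],[-1,65,0,113,0],[-1,65,0,113,0],[-1,65,0,113,0]]' | grep pos
python3 - <<'E'
from h import *
from scipy.spatial.transform import Rotation
for k in("6","9","11"):
    if k=="11": snap("wrist",k);print(telemetry.observe()["tool_pos"])
    p,d,c=load("wrist"+k);P=dep(c,d);v=np.mgrid[:400,:640][0]
    m=(P[...,2]>.218)&(P[...,2]<.24)&(P[...,0]<.64)&(P[...,0]>.55)&(abs(P[...,1]-.083)<.04)&(v<250);Q=P[m];print(k,len(Q),np.round(np.percentile(Q,[5,50,95],axis=0),4)[:,0],Q[:,2].max())
    m=(P[...,2]>.176)&(P[...,2]<.195)&(abs(abs(P[...,1]-.082)-.06)<.012)&(P[...,0]>.54)&(v<250)
    print("  front edge",np.round(np.percentile(P[m][:,0],[.3,1,3]),4))
E
```

```text
tool_pos: [0.5614, 0.082, 0.3846]
6 2945 [0.5653 0.5702 0.5739] 0.22401435361099278
  front edge [0.5594 0.5603 0.5631]
9 2731 [0.6012 0.6052 0.6074] 0.22837980340361627
  front edge [0.5907 0.5922 0.5955]
[0.5613765  0.08201142 0.38469821]
11 3665 [0.5986 0.6036 0.6072] 0.22817207950079046
  front edge [0.5903 0.5915 0.5941]
```

```bash
sed -i 's/-5)/-2.5)/' ok.py; python3 -m crank '[[-1,3,0,0,0],[-1,6,0,0,0],[-1,9,0,0,0],[-1,12,0,0,0],[-1,15,0,0,0],[-1,18,0,0,0],[-1,20,0,0,0],[-1,22,0,0,0],[-1,22,0,0,0],[-1,22,0,0,0]]' >/dev/null; python3 ok.py && python3 -m crank '[[-1,0.4,0,0,0],[-1,0.8,0,0,0],[-1,0.8,0,0,0]]' >/dev/null; python3 ok.py && python3 -m crank '[[-1,0.4,0,0,0],[-1,0.8,0,0,0],[-1,0.8,0,0,0]]' >/dev/null; python3 ok.py && python3 -m crank '[[-1,0.4,0,0,0],[-1,0.8,0,0,0],[-1,0.8,0,0,0]]' >/dev/null; python3 ok.py && python3 -m crank '[[-1,0.4,0,0,0],[-1,0.4,0,0,0],[-1,0.4,0,0,0]]' >/dev/null; python3 ok.py && python3 -m crank '[[-1,0.4,0,0,0],[-1,0.4,0,0,0],[-1,0.4,0,0,0]]' >/dev/null;  python3 ok.py && python3 -m crank '[[-1,0.4,0,0,0],[-1,0.4,0,0,0],[-1,0.4,0,0,0]]' >/dev/null; python3 ok.py
```

```text
[0.5839 0.0816 0.3841] [-0.1  0.8 -0.1]
[0.5846 0.0816 0.3842] [-0.1 -0.  -0.7]
[0.5855 0.0816 0.3842] [ 0.4 -0.9 -1.1]
[0.5861 0.0816 0.3842] [-1.5  0.2  1.2]
[0.5863 0.0816 0.3842] [-5.3 -0.2  2.9]
[0.5863 0.0816 0.3842] [-5.3 -0.2  2.9]
[0.5863 0.0816 0.3842] [-5.3 -0.2  2.9]
```

Contact came at the same place with 5 N, so the sheet is against the stop. I'll retreat slowly and clear the area.

```bash
python3 -m crank '[[-1,-0.3,0,0,0],[-1,-0.6,0,0,0],[-1,-1,0,0,0],[-1,-2,0,0,0],[-1,-5,0,0,0],[-1,-12,0,0,0],[-1,-25,0,0,0],[-1,-40,0,-5,0],[-1,-60,0,-30,0],[-1,-75,0,-60,0],[-1,-90,0,-80,0],[-1,-90,0,-80,0]]' >/dev/null; python3 -m crank '[[-1,0,0,0,0],[-1,0,0,0,0],[-1,0,0,0,0]]'
python3 - <<'E'
from h import *
print(ticket.hand_in())
E
```

```text
time: 25.95
tool_pos: [0.4968, 0.0828, 0.4629]
tool_rot: [3.141, 0.002, -0.014]
contact_force: [0.4, 0.1, -0.0]
opening: 0.0004
grip_force: 0.0
the job is handed in; nothing more can be done
None
```

The loose sheet is in the middle rail pair, grip towards the front and against the rear stop, found by feel with readings of at most about 7 N; the arm was withdrawn and the job handed in at about 26 s, with no verdict returned.

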